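# Clear a lane in the parts tray for a turnbuckle

## Robot

A 7-joint arm with a two-finger parallel gripper is mounted at the origin on a cart in front of the work surface, level with it; the furniture and walls round the work are solid. World frame = base frame: x ahead of the robot, y to its left, z up, the work surface at z = 0. Lengths are in mm, angles in rad, forces in N, time in s.
With the tool pointing down it reaches from about 425 to 925 mm from the base axis. Payload 6.8 kg.
Tool frame: the origin (TCP) lies at the very end of the fingers, on their centre line; the grasp point (between the pads) lies bot.pinch_z behind it (bot.pinch_z is the distance from the TCP to the grasp point, in mm); z points along the fingers, x is the direction in which the jaws open and shut, and the axes are right-handed (so a half turn about z gives the same grasp; the last joint's range is limited). The gripper opens to 85 mm and grips with 20 to 120 N. Pads are 22 mm wide; open, the fingers measure 114 mm over their backs; the gripper's body (76 mm by 85 mm) begins 54 mm behind the grasp point. The pads swing forward as they close: fully open they stand 13 mm farther back than shut.
Start: joints at [1.079, 0.477, 0.022, 1.555, -0.011, 1.109, -0.083], TCP at [252.762, -625.906, 231.308] pointing down, gripper open.
Joint ranges: [-2.96, 2.96], [-0.34, 2.1], [-1.41, 1.46], [0.24, 2.44], [-1.37, 4.51], [0.17, 1.92], [-2.96, 2.96]. Speed limits (rad/s): [2.39, 2.39, 3.14, 3.14, 3.14, 3.14, 3.14].

## Interface

Orientations are given as a unit quaternion [w, x, y, z].
In Python, from station import bot gives the robot as it stands.
- The arm moves only by the shell command python3 -m inch 'ROWS' [OPENING]. ROWS is JSON, a list of rows, each a list of 4 numbers: the shift along the tool's x, y, z in m, then the turn about the tool's z in degrees. A call has exactly 10 rows; each row is the pose to reach, as a shift and turn from the pose commanded when the call began, along the tool's axes at that moment; what a row does not reach only later rows make up. A row lasts 1/10 s, in which the tool goes at most 50 mm and 8.59 degrees, less where a joint would pass 70% of its speed; a pose out of reach is approached as far as the arm can. A call with a gripper value outside its range is refused whole. OPENING is the closure, from 0 (fully open) to 1 (shut), set as the call begins (- or left out, the last holds). The fingers move at their own pace and stop on an object; the grip force is fixed at half the most. Time passes only in rows, so rows that repeat a pose let the fingers close, or fill a call up. It gives the time, the measured TCP pose, the force and the opening at its end, in the units of the state.
- bot.get_obs(): the state, without advancing time (a new reading comes with each control period).
- bot.grab_frame(name): name is "scene" or "top"; returns (picture, depth): 384x512x3 uint8, red, green, blue; 384x512 float32, mm along the optical axis (not along the pixel's ray), 0 where there is no reading.
- bot.calibration(name): a dict with "mtx" (3x3 intrinsics, pixels), "rvec" (rotation vector, rad) and "tvec" (3), from world to camera coordinates, as OpenCV has them. Camera axes: x right, y down, z forward; pixel columns grow to the right and rows downward; lengths in mm; the calibration is good to about 2 mm. A picture is of the moment at which its call begins. calibration takes no time and is no camera call.
- bot.close_job(): hands the job in, once; it reports no verdict.
The state is a dict: "clock": time; "joint_positions": joint angles; "qd": joint speeds; "effort": joint torques, N m; "eef_pos": TCP position; "tool_rot": TCP orientation; "contact_force": force on the tool from outside, world axes, zero at the start; "wrist_torque": the same for the moment, N m; "grip_width": finger opening in mm.
Only numpy, scipy, OpenCV 4.12 (cv2) and the standard library are available. Lean on these libraries where they do the work, as an engineer would, in place of code of your own. Each camera call takes 0.05 s, during which the arm holds its last target.

## Task

The long turnbuckle has to go into the grey parts tray, but a divider cuts the empty part of the tray in two. Pull the divider between the two empty compartments up out of its grooves and lay it flat on the worktop outside the tray, then lay the turnbuckle (do not drop it) flat on the floor of the long compartment this makes. The other divider stays in its grooves, the hook and nuts in their compartment, and the marker where it is.

Things in the scene. Friction and masses are not known exactly. Their poses are not given: they have to be found in the camera images.
- parts_tray: Open grey plastic tray, fixed: outside 114 mm (local x) x 328 (local y) x 54 high, walls and floor 4, rim flange 6 mm out. Origin: centre of the underside; y along it to the robot's left, z up. Ribs on the long walls (94 mm clear between them) form seven pairs of upright grooves, 6 wide and 6 deep, 40 mm apart. Clear worktop to its right, beyond the turnbuckle: x 0.61 to 0.73, y -0.12 to 0.04 m.
- tray_groove (a point): Tray floor midway between the grooves (tray y = -40 mm) of the divider that stands between the two empty compartments. The other divider stands at tray y = 80 mm; behind it, at the tray's left end, is the small compartment with a hook and nuts.
- tray_lane (a point): Middle of the floor of the long compartment that is left when the divider is out: tray y = -160 to 78 mm, 94 mm wide between the ribs. Axes as the tray's.
- divider_a: Push-in tray divider, black plastic: plate 103 mm (local x) x 4 (local y) x 52 high (local z); along its upper edge a thumb grip 70 x 10 x 18 mm, from 50 to 68 mm above the bottom edge, 18 mm proud of the tray's rim. Origin: middle of the bottom edge. Dividers a and b are alike; either may stand in either place.
- divider_b: Push-in tray divider, black plastic: plate 103 mm (local x) x 4 (local y) x 52 high (local z); along its upper edge a thumb grip 70 x 10 x 18 mm, from 50 to 68 mm above the bottom edge, 18 mm proud of the tray's rim. Origin: middle of the bottom edge. Dividers a and b are alike; either may stand in either place.
- divider_a_mid (a point): Middle of divider a, 34 mm above its bottom edge.
- divider_b_mid (a point): Middle of divider b, 34 mm above its bottom edge.
- turnbuckle: Zinc turnbuckle, eye at one end and hook at the other, lying flat right of the tray: 206 mm long (local y), 26 wide (x), 14 high. Origin: underside, middle of its length. Its middle frame is two bars, 22 mm over both (x -11 to 11), y -32 to 43 mm, 1 to 9 mm above the underside: grasp across these at y = 5 mm.
- snap_hook_0: Zinc snap hook, 31 x 74 x 8 mm, lying in the small end compartment of the tray; stays there. Origin: centre of its underside.
- hex_nut_0: Zinc nut, 18 x 21 x 10 mm, in the same small compartment; stays there. Origin: centre of its underside.
- hex_nut_1: Zinc nut like the other, in the same small compartment; stays there. Origin: centre of its underside.
- marker_black: White felt marker with a dark cap, 148 x 16 x 16 mm, lying on the worktop between the tray and the robot; stays there. Origin: underside, middle of its length; local y along it.

How it is judged (in metres and radians):
At the end, for the whole second after the job is handed in: The divider from between the empty compartments lies flat (0.2 rad) outside the tray on the worktop; the turnbuckle lies flat (0.08 rad) on the floor of the long compartment; both at rest. The other divider is fully down, hook and nuts in their compartment, marker moved under 40 mm ((((angle between divider_a's own y axis and vertical below 0.2 rad or angle between divider_a's own y axis and vertical above 2.94 rad) and height (world z) of divider_a_mid between -0.005 and 0.02 m and (x of divider_a_mid in the frame of parts_tray above 0.08 m or x of divider_a_mid in the frame of parts_tray below -0.08 m or y of divider_a_mid in the frame of parts_tray above 0.185 m or y of divider_a_mid in the frame of parts_tray below -0.185 m) and linear speed of divider_a below 0.03 m/s and y of divider_b in the frame of parts_tray between 0.072 and 0.088 m and x of divider_b in the frame of parts_tray between -0.01 and 0.01 m and z of divider_b in the frame of parts_tray below 0.012 m) or ((angle between divider_b's own y axis and vertical below 0.2 rad or angle between divider_b's own y axis and vertical above 2.94 rad) and height (world z) of divider_b_mid between -0.005 and 0.02 m and (x of divider_b_mid in the frame of parts_tray above 0.08 m or x of divider_b_mid in the frame of parts_tray below -0.08 m or y of divider_b_mid in the frame of parts_tray above 0.185 m or y of divider_b_mid in the frame of parts_tray below -0.185 m) and linear speed of divider_b below 0.03 m/s and y of divider_a in the frame of parts_tray between 0.072 and 0.088 m and x of divider_a in the frame of parts_tray between -0.01 and 0.01 m and z of divider_a in the frame of parts_tray below 0.012 m)) and y of turnbuckle in the frame of parts_tray between -0.075 and -0.007 m and x of turnbuckle in the frame of parts_tray between -0.045 and 0.045 m and z of turnbuckle in the frame of parts_tray between 0 and 0.023 m and angle between turnbuckle's own y axis and vertical between 1.49 and 1.65 rad and linear speed of turnbuckle below 0.03 m/s and y of snap_hook_0 in the frame of parts_tray between 0.082 and 0.16 m and x of snap_hook_0 in the frame of parts_tray between -0.053 and 0.053 m and z of snap_hook_0 in the frame of parts_tray between 0 and 0.03 m and y of hex_nut_0 in the frame of parts_tray between 0.082 and 0.16 m and x of hex_nut_0 in the frame of parts_tray between -0.053 and 0.053 m and z of hex_nut_0 in the frame of parts_tray between 0 and 0.03 m and y of hex_nut_1 in the frame of parts_tray between 0.082 and 0.16 m and x of hex_nut_1 in the frame of parts_tray between -0.053 and 0.053 m and z of hex_nut_1 in the frame of parts_tray between 0 and 0.03 m and distance of marker_black from where it was at the start of the episode below 0.04 m); the robot touches nothing.
It fails at once if the turnbuckle is dropped (falls freely faster than 0.9 m/s) (linear speed of turnbuckle above 0.9 m/s and contact force between turnbuckle and the fingers below 0.01 N).
It also fails if it takes over 61 s, if anything falls off the work surface, if the arm or the gripper's body presses on something with over 40 N, if the wrist force passes 120 N, or if a joint passes its speed limit or range.

## Working session

There is one attempt and no reset: what is moved stays moved. The work goes in short steps, Python scripts to look and compute and a shell command to move; the robot and the scene stay as the last step left them, time stands still between calls to the robot, and variables do not carry over. Pictures are saved under pics/ and viewed, and the job is handed in when it is done.

```bash
ls; mkdir -p pics; python3 - <<'E'
from station import bot
import cv2,numpy as np
o=bot.get_obs(); print({k:np.round(v,3).tolist() if not isinstance(v,(int,float)) else v for k,v in o.items()}, bot.pinch_z)
for n in("scene","top"):
    p,d=bot.grab_frame(n); cv2.imwrite(f"pics/{n}0.png",p[:,:,::-1]); np.save(f"pics/{n}0_d.npy",d)
    c=bot.calibration(n); R=cv2.Rodrigues(np.array(c["rvec"],float))[0]; print(n,c["mtx"],"cam",(-R.T@np.array(c["tvec"]).ravel()).round(1), R.round(3).tolist())
E
```

```text
pics
{'clock': 0.0, 'joint_positions': [1.079, 0.478, 0.022, 1.556, -0.012, 1.109, -0.083], 'qd': [0.002, -0.0, 0.0, -0.002, -0.001, 0.001, 0.0], 'effort': [-0.001, -59.646, 1.608, -28.12, 0.012, 0.009, 0.0], 'eef_pos': [252.524, -625.334, 230.322], 'tool_rot': [-0.0, 0.829, -0.559, -0.001], 'contact_force': [-0.699, -0.476, -0.397], 'wrist_torque': [0.037, -0.012, -0.048], 'grip_width': 85.41544389642871} 18.700000000000003
scene [[431.27520312   0.         251.41790774]
 [  0.         431.27520312 187.3684696 ]
 [  0.           0.           1.        ]] cam [ 682.5 -608.8  760.7] [[0.952, 0.306, 0.016], [0.215, -0.63, -0.746], [-0.219, 0.714, -0.665]]
top [[371.21204148   0.         253.48287174]
 [  0.         371.21204148 196.57763039]
 [  0.           0.           1.        ]] cam [278.3 223.8 883.1] [[-0.421, -0.907, 0.001], [-0.882, 0.409, -0.233], [0.211, -0.099, -0.973]]
```

View pics/scene0.png

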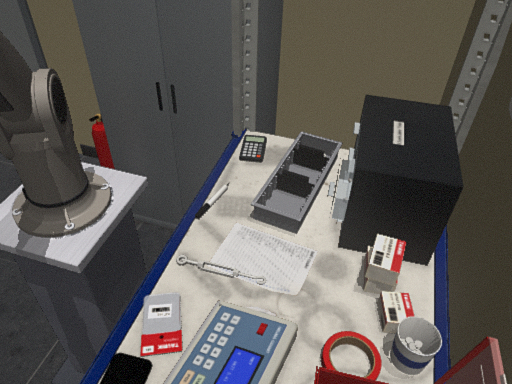

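View pics/top0.png

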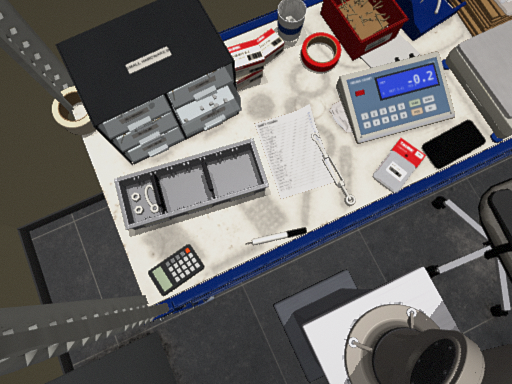

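The scene view shows the tray at (295,180) with the turnbuckle at (220,268). The top view shows the tray at (190,180), the near divider at about (207,172), the turnbuckle from (317,138) to (350,200), and the marker at (275,237). A black cabinet stands behind the tray. I'll measure next.

```bash
cat > h.py <<'E'
import cv2,numpy as np
from station import bot
def cal(n):
    c=bot.calibration(n); return np.array(c["mtx"],float),cv2.Rodrigues(np.array(c["rvec"],float))[0],np.array(c["tvec"],float).ravel()
def cast(n,uv,z):
    K,R,t=cal(n); uv=np.atleast_2d(np.array(uv,float)); r=np.c_[uv,np.ones(len(uv))]@np.linalg.inv(K).T@R
    c=-R.T@t; s=(z-c[2])/r[:,2]; return c+r*s[:,None]
def cloud(n,d):
    K,R,t=cal(n); v,u=np.indices(d.shape); r=np.stack([u,v,np.ones_like(u)],-1)@np.linalg.inv(K).T
    return (r*d[...,None]-t)@R
def proj(n,P):
    K,R,t=cal(n); p=(np.atleast_2d(P)@R.T+t)@K.T; return p[:,:2]/p[:,2:]
E
python3 - <<'E'
from h import *
for n,(a,b,c,e) in {"top":(100,120,380,240),"scene":(170,125,350,290)}.items():
    p=cv2.imread(f"pics/{n}0.png"); s=min(800/(c-a),600/(e-b))
    cv2.imwrite(f"pics/{n}0z.png",cv2.resize(p[b:e,a:c],None,fx=s,fy=s,interpolation=cv2.INTER_CUBIC)); print(n,s)
d=np.load("pics/top0_d.npy"); P=cloud("top",d); 
m=(d>0)
# heightmap rendered in world coords
x=P[...,0][m];y=P[...,1][m];z=P[...,2][m]
for lo,hi in((45,62),(62,90)):
    k=(z>lo)&(z<hi)&(x>400)&(x<900)&(y>-100)&(y<500); print(lo,k.sum(), np.percentile(x[k],[1,99]),np.percentile(y[k],[1,99]))
kk=(z>100)&(x>400)&(x<1200)&(y>-100)&(y<600); print("cab",x[kk].min(),y[kk].min(),y[kk].max(),z[kk].max())
img=np.zeros((600,800,3),np.uint8)
i=((x-450)*1.2).astype(int); j=((500-y)*1.1).astype(int)
k=(i>=0)&(i<600)&(j>=0)&(j<800)
col=cv2.applyColorMap(np.clip(z*2.5,0,255).astype(np.uint8)[:,None],cv2.COLORMAP_JET)[:,0]
img[599-i[k],j[k]]=col[k]; cv2.imwrite("pics/hm.png",img)
E
```

```text
top 2.857142857142857
scene 3.6363636363636362
45 2848 [471.75186253 894.92495584] [ -1.20480586 492.04579421]
62 1870 [518.93853619 882.92229854] [-23.46623513 466.81935207]
cab 634.7268206738529 40.184024626219724 562.7006358763872 323.710199685081
```

View pics/top0z.png

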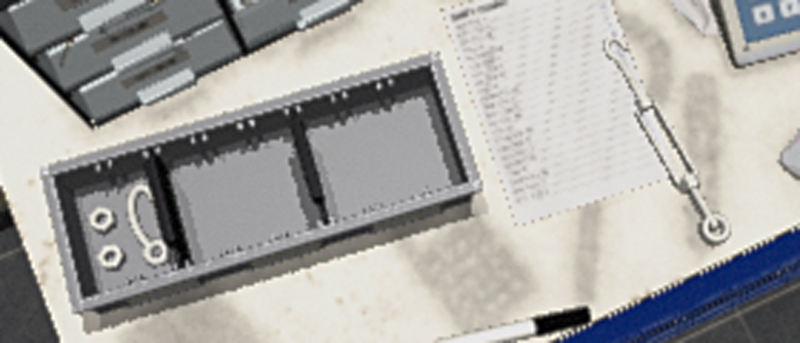

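View pics/scene0z.png

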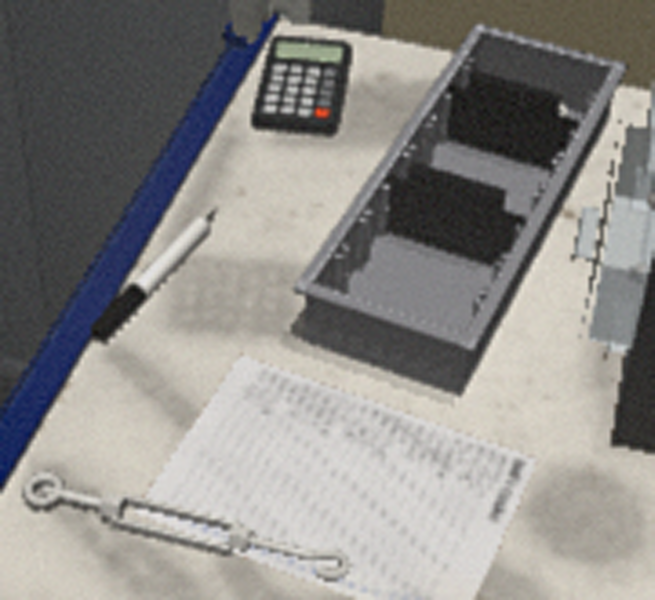

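View pics/hm.png

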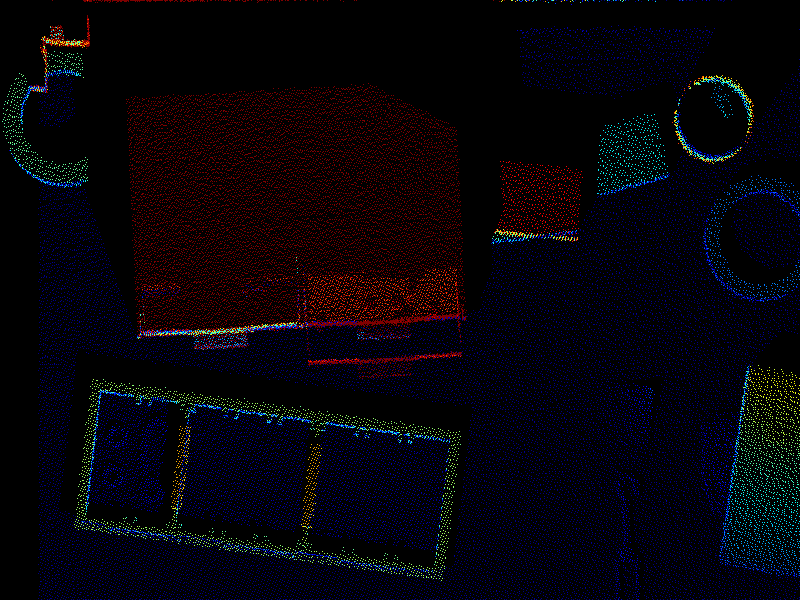

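```bash
python3 - <<'E'
from h import *
for n in("top","scene"):
    d=np.load(f"pics/{n}0_d.npy"); P=cloud(n,d); m=(d>0); x,y,z=[P[...,i] for i in range(3)]
    k=m&(z>48)&(z<59)&(x>440)&(x<680)&(y>80)&(y<460)
    k=cv2.morphologyEx(k.astype(np.uint8),cv2.MORPH_OPEN,np.ones((1,1)))>0
    nlab,lab,st,_=cv2.connectedComponentsWithStats(k.astype(np.uint8),connectivity=8); L=1+st[1:,4].argmax(); k=lab==L
    r=cv2.minAreaRect(P[k][:,:2].astype(np.float32)); print(n,"rim",r,np.median(z[k]),k.sum())
    if n=="top": ctr=np.array(r[0])
    k=m&(z>62)&(z<76)&(x>440)&(x<640)&(y>100)&(y<460)
    nlab,lab,st,_=cv2.connectedComponentsWithStats(k.astype(np.uint8),connectivity=8)
    for l in range(1,nlab):
        if st[l,4]>15: q=P[lab==l]; print(" div",st[l,4],cv2.minAreaRect(q[:,:2].astype(np.float32)),q[:,:2].mean(0),q[:,2].mean())
    k=m&(z>4.5)&(z<25)&(x>380)&(x<600)&(y>-130)&(y<20)
    nlab,lab,st,_=cv2.connectedComponentsWithStats(k.astype(np.uint8),connectivity=8)
    for l in range(1,nlab):
        if st[l,4]>40: q=P[lab==l]; print(" tb",st[l,4],cv2.minAreaRect(q[:,:2].astype(np.float32)),q.mean(0),np.percentile(q[:,2],99))
    k=m&(abs(x-750)<250)&(x>600)&(x<680)&(y>80)&(y<230)&(z>100); print("drawer min x",np.percentile(x[k],[0.5,5]) if k.any() else 0, np.percentile(z[k],[1,99]) if k.any() else 0)
    k=m&(z<3)&(z>-5)&(x>600)&(x<740)&(y>-130)&(y<50);print("table z",np.median(z[k]))
    for xx in (620,):
        k=m&(z>8)&(x>600)&(x<760)&(y>-140)&(y<50); print("clutter",k.sum())
E
```

```text
top rim ((550.90625, 256.8472595214844), (339.9189453125, 127.4991226196289), 82.61571502685547) 53.877297337588196 1913
 div 140 ((545.0526733398438, 217.1533966064453), (10.671163558959961, 69.39738464355469), 83.24409484863281) [543.84613204 217.09578571] 71.38951956641797
 div 155 ((560.0672607421875, 335.6529541015625), (10.668407440185547, 69.12629699707031), 82.93407440185547) [559.20310217 335.26391423] 71.28454108474445
 tb 55 ((589.9805908203125, -81.24600982666016), (25.32763671875, 21.4237060546875), 19.51041603088379) [591.33183113 -80.89888702   7.50775922] 12.296032766763247
 tb 290 ((469.2705383300781, -71.16889190673828), (175.70281982421875, 22.924280166625977), 1.0340279340744019) [468.38832928 -70.64933178   9.32781256] 15.645095753264464
drawer min x [635.79023902 640.32058947] [101.04021011 235.66979611]
table z 0.033687678491030715
clutter 680
scene rim ((548.959228515625, 254.88323974609375), (343.7699890136719, 126.40347290039062), 82.68746185302734) 52.24846344576521 1240
 div 113 ((559.8231811523438, 333.09124755859375), (13.032000541687012, 68.3529281616211), 80.97213745117188) [559.97238508 331.49450763] 67.88607512391388
 div 133 ((543.9512939453125, 214.35768127441406), (14.655720710754395, 70.57897186279297), 80.30138397216797) [543.85519396 212.67885558] 68.17071716499375
 tb 345 ((467.4420166015625, -73.87908935546875), (173.94778442382812, 24.12302017211914), 1.5481417179107666) [469.40169885 -75.02874109   8.30248867] 14.38781415439351
 tb 53 ((590.2437744140625, -82.65038299560547), (18.78154754638672, 21.473100662231445), 80.13983154296875) [591.36611213 -83.88352656   7.08523029] 11.709049779640035
drawer min x [634.9375584  638.77632071] [100.80400195 233.76825349]
table z -1.3224639215953953
clutter 411
```

```bash
python3 - <<'E'
from h import *
for n in("top","scene"):
    d=np.load(f"pics/{n}0_d.npy"); P=cloud(n,d); m=(d>0); x,y,z=[P[...,i] for i in range(3)]
    k=m&(z>4)&(z<25)&(x>360)&(x<620)&(y>-130)&(y<-20)
    q=P[k]; print(n,len(q))
    for a in range(375,610,10):
        s=q[(q[:,0]>=a)&(q[:,0]<a+10)]
        if len(s): print(a,len(s),s[:,1].min().round(1),s[:,1].max().round(1),s[:,1].mean().round(1),s[:,2].mean().round(1))
    k=m&(z>8)&(x>600)&(x<760)&(y>-140)&(y<50); q=P[k]; print("clut",q.min(0),q.max(0)); H,_,_=np.histogram2d(q[:,0],q[:,1],bins=[np.arange(600,761,20),np.arange(-140,51,20)]); print(H.astype(int))
    p=cv2.imread(f"pics/{n}0.png"); a,b,c,e={"top":(290,110,370,220),"scene":(160,240,280,300)}[n]; s=min(800/(c-a),600/(e-b)); cv2.imwrite(f"pics/{n}tb.png",cv2.resize(p[b:e,a:c],None,fx=s,fy=s,interpolation=cv2.INTER_CUBIC)); print(s)
E
```

```text
top 549
375 13 -76.1 -50.6 -71.3 9.0
385 12 -76.2 -70.5 -73.2 8.6
395 17 -77.0 -66.3 -72.0 10.8
405 29 -81.5 -61.7 -70.9 11.4
415 15 -83.6 -61.3 -72.9 7.9
425 17 -83.0 -23.6 -67.9 7.7
435 18 -106.8 -61.0 -73.0 7.7
445 17 -87.6 -60.7 -71.7 7.8
455 16 -82.3 -60.2 -71.1 7.5
465 14 -80.8 -60.2 -70.3 7.7
475 26 -88.2 -59.5 -71.7 9.0
485 22 -79.3 -21.2 -67.0 12.1
495 12 -84.7 -50.0 -69.3 8.3
505 13 -72.2 -23.7 -65.5 9.0
515 12 -72.0 -55.9 -68.0 9.4
525 13 -106.1 -65.9 -71.2 9.2
535 19 -80.8 -36.9 -66.9 9.0
545 24 -81.2 -60.1 -70.3 9.1
555 5 -79.3 -61.4 -69.6 6.3
565 7 -79.4 -56.0 -73.6 4.6
575 17 -88.9 -55.4 -77.2 5.5
585 36 -91.1 -45.2 -76.0 6.8
595 45 -92.2 -54.6 -77.3 8.6
605 54 -92.9 -48.6 -74.7 8.9
clut [ 600.16137561 -139.98781334    8.02999872] [759.96084097  49.94397719  93.79468693]
[[  0   0  42  20   0   0   0   0   0]
 [  0   0  22  10   0   0   0   0   0]
 [  0   0   0   0   0   0   0   0   0]
 [  0   0   0   0   0   0   0   0   0]
 [  0   0   0   0   0   0   0   0   0]
 [  0   0   0   0   0   0   0   0   0]
 [  0   0   0   0   0   0   0   0   0]
 [  2   0   0   0   0  34 152 
[... 395 characters left out ...]
76.3 -68.9 -73.3 8.8
505 13 -76.2 -69.0 -72.7 8.1
515 14 -75.5 -68.7 -73.1 8.3
525 15 -75.2 -68.7 -71.7 7.9
535 28 -83.9 -64.3 -74.5 7.6
545 28 -83.4 -64.6 -75.1 8.1
575 11 -90.8 -72.6 -81.9 5.1
585 33 -91.4 -68.1 -82.6 6.4
595 31 -93.7 -71.0 -84.2 9.3
605 37 -95.2 -63.1 -82.5 10.2
clut [600.52935011 -95.71770151   8.1400023 ] [759.9868113   49.63640981  92.02569663]
[[  0   0  42   5   0   0   0   0   0]
 [  0   0  13   2   0   0   0   0   0]
 [  0   0   0   0   0   0   0   0   0]
 [  0   0   0   0   0   0   0   0   0]
 [  0   0   0   0   0   0   0   0   0]
 [  0   0   0   0   0   0   0   0   0]
 [  0   0   0   0   0   0   0   0   0]
 [  0   0   0   0   0 145  57  57  59]]
6.666666666666667
```

View pics/toptb.png

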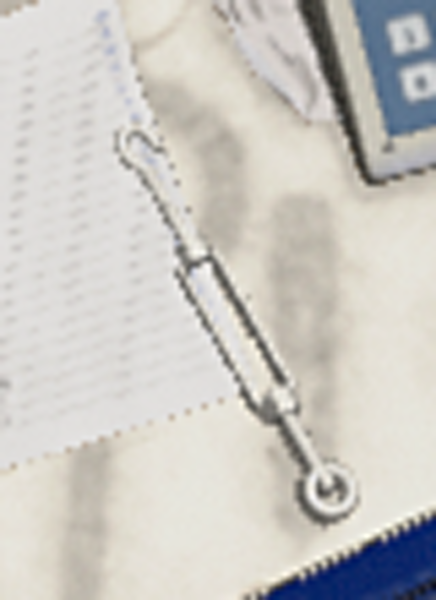

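View pics/scenetb.png

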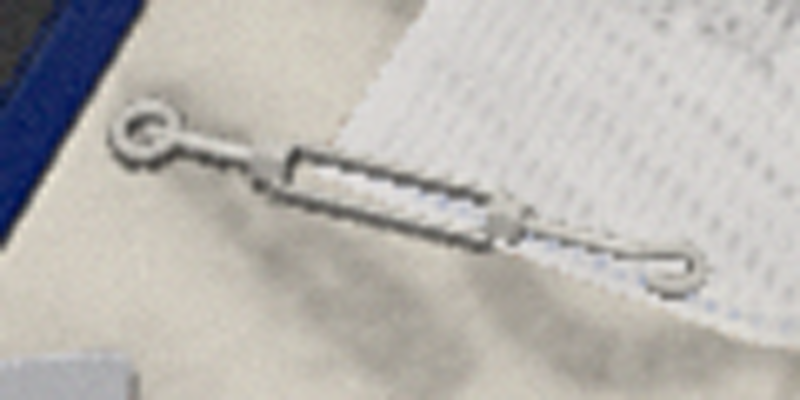

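```bash
python3 - <<'E'
from h import *
t=lambda L,a,b,s:[(a+u/s,b+v/s) for u,v in L]
print(cast("top",t([(333,518),(272,405),(195,260),(138,130)],290,110,5.4545),7).round(1))
print(cast("scene",t([(112,130),(272,170),(503,225),(705,265)],160,240,6.6667),7).round(1))
d=np.load("pics/top0_d.npy");P=cloud("top",d);k=(d>0)&(P[...,2]>5)&(P[...,0]>340)&(P[...,0]<400)&(abs(P[...,1]+75)<25);print(P[k][:,0].min())
E
```

```text
[[350.  -70.1   7. ]
 [407.2 -69.9   7. ]
 [482.7 -70.3   7. ]
 [550.2 -75.6   7. ]]
[[352.2 -81.    7. ]
 [408.7 -79.5   7. ]
 [487.6 -76.3   7. ]
 [553.6 -70.7   7. ]]
351.1159036917364
```

```bash
cat >> h.py <<'E'
def plan(*tg):
    """targets (x,y,z mm world, tool-x angle deg) -> shift in tool axes (m) + turn"""
    o=bot.get_obs(); w,a,b,c=o["tool_rot"]; from scipy.spatial.transform import Rotation as Ro
    R=Ro.from_quat([a,b,c,w]).as_matrix(); p=np.array(o["eef_pos"]); ang=np.degrees(np.arctan2(R[1,0],R[0,0]))
    print("t",round(o["clock"],2),"p",p.round(1),"ang",ang.round(2),"tilt",np.degrees(np.arccos(-R[2,2])).round(2),"F",np.round(o["contact_force"],1),"w",round(o["grip_width"],1))
    for t in tg:
        dt=-((t[3]-ang+180)%360-180); print(t,((R.T@(np.array(t[:3])-p))/1000).round(4),round(dt,2))
E
python3 - <<'E'
from h import *
plan((480,-200,235,-97.35),(544.5,215.8,235,-97.35))
E
```

```text
t 0.1 p [ 252.6 -625.4  230.4] ang -68.01 tilt 0.1 F [-0.6  0.7  0.6] w 85.6
(480, -200, 235, -97.35) [-0.3092 -0.3702 -0.0041] 29.34
(544.5, 215.8, 235, -97.35) [-0.6706 -0.5857 -0.0035] 29.34
```

```bash
python3 -m inch '[[-0.025,-0.032,-0.004,3],[-0.055,-0.068,-0.004,6],[-0.085,-0.105,-0.004,10],[-0.118,-0.142,-0.004,14],[-0.15,-0.18,-0.004,18],[-0.182,-0.218,-0.004,22],[-0.214,-0.256,-0.004,26],[-0.246,-0.294,-0.004,29.3],[-0.278,-0.333,-0.004,29.3],[-0.309,-0.370,-0.004,29.3]]' 0 && python3 -c "
from h import *
plan((544.5,215.8,150,-97.35),(544.5,215.8,47,-97.35))"
```

```text
clock: 1.1
eef_pos: [480.6, -198.7, 235.2]
tool_rot: [-0.0, -0.661, 0.751, 0.0]
contact_force: [0.8, 0.0, 0.6]
grip_width: 85.6
t 1.1 p [ 480.6 -198.7  235.2] ang -97.3 tilt 0.01 F [0.8 0.  0.6] w 85.6
(544.5, 215.8, 150, -97.35) [-0.4193 -0.0107  0.0852] 0.05
(544.5, 215.8, 47, -97.35) [-0.4193 -0.0107  0.1882] 0.05
```

```bash
python3 -m inch '[[-0.04,-0.001,0,0],[-0.088,-0.002,0,0],[-0.136,-0.003,0,0],[-0.184,-0.005,0,0],[-0.232,-0.006,0,0],[-0.28,-0.007,0,0],[-0.328,-0.008,0.02,0],[-0.37,-0.0095,0.045,0],[-0.405,-0.0105,0.07,0],[-0.4193,-0.0107,0.085,0]]' && python3 - <<'E'
from h import *
plan((544.5,215.8,47,-97.35))
for n in("scene","top"):
    p,d=bot.grab_frame(n); q=p[:,:,::-1]
    a,b,c,e={"top":(100,90,300,240),"scene":(230,110,370,230)}[n]; s=600/(e-b); s=min(s,800/(c-a)); cv2.imwrite(f"pics/{n}1.png",cv2.resize(q[b:e,a:c],None,fx=s,fy=s,interpolation=cv2.INTER_CUBIC))
E
```

```text
clock: 2.1
eef_pos: [542.6, 217.9, 148.1]
tool_rot: [-0.001, -0.662, 0.749, 0.001]
contact_force: [0.1, -0.3, -0.1]
grip_width: 85.2
t 2.1 p [542.6 217.9 148.1] ang -97.03 tilt 0.16 F [ 0.1 -0.3 -0.1] w 85.2
(544.5, 215.8, 47, -97.35) [ 0.0019 -0.0024  0.1011] 0.32
```

View pics/scene1.png

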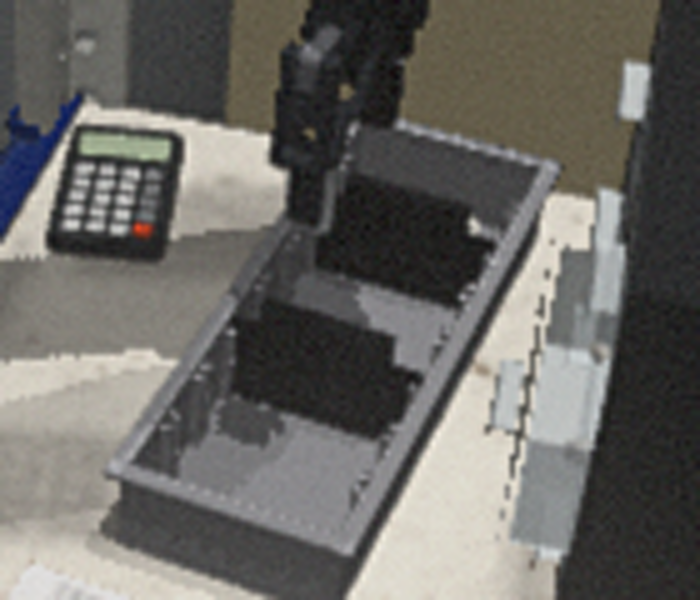

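View pics/top1.png

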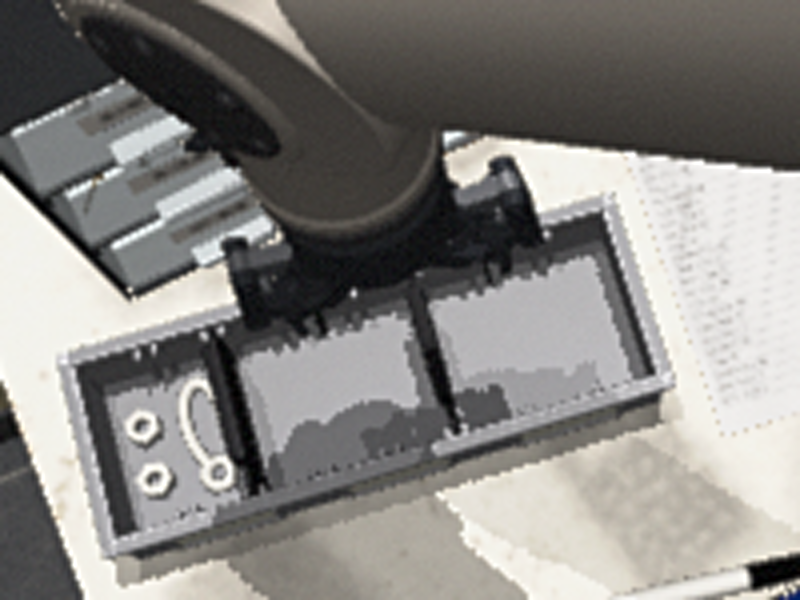

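The gripper stands above the right divider, straddling it. I'll go down and let it settle before closing.

```bash
python3 -m inch '[[0,0,0.01,0],[0,0,0.03,0],[0,0,0.05,0],[0,0,0.07,0],[0,0,0.085,0],[0,0,0.095,0],[0,0,0.103,0],[0,0,0.103,0],[0,0,0.103,0],[0,0,0.103,0]]' && python3 - <<'E'
from h import *
plan((544.5,215.8,47,-97.35))
E
```

```text
clock: 3.2
eef_pos: [544.7, 214.0, 48.1]
tool_rot: [0.001, -0.661, 0.751, -0.0]
contact_force: [-0.7, 0.1, -1.0]
grip_width: 85.3
t 3.2 p [544.7 214.   48.1] ang -97.31 tilt 0.08 F [-0.7  0.1 -1. ] w 85.3
(544.5, 215.8, 47, -97.35) [-0.0018  0.0004  0.0011] 0.04
```

```bash
python3 -m inch '[[-0.0015,0,0.001,0],[-0.0015,0,0.001,0],[-0.0015,0,0.001,0],[-0.0015,0,0.001,0],[-0.0015,0,0.001,0],[-0.0015,0,0.001,0],[-0.0015,0,0.001,0],[-0.0015,0,0.001,0],[-0.0015,0,0.001,0],[-0.0015,0,0.001,0]]' 1 && python3 - <<'E'
from h import *
plan((544.5,215.8,47,-97.35))
E
```

```text
clock: 4.2
eef_pos: [544.5, 215.4, 46.5]
tool_rot: [0.0, -0.661, 0.751, -0.0]
contact_force: [-0.4, -0.4, 1.7]
grip_width: 9.1
t 4.2 p [544.5 215.4  46.5] ang -97.31 tilt 0.03 F [-0.4 -0.4  1.7] w 9.1
(544.5, 215.8, 47, -97.35) [-0.0004  0.0001 -0.0005] 0.04
```

Gripped at 9.1 mm with no side force. I'll pull up slowly first, then faster.

```bash
python3 -m inch '[[0,0,-0.003,0],[0,0,-0.008,0],[0,0,-0.014,0],[0,0,-0.021,0],[0,0,-0.03,0],[0,0,-0.04,0],[0,0,-0.05,0],[0,0,-0.062,0],[0,0,-0.075,0],[0,0,-0.085,0]]' && python3 - <<'E'
from h import *
plan()
p,d=bot.grab_frame("scene"); cv2.imwrite("pics/scene2.png",cv2.resize(p[80:260,200:400,::-1],None,fx=3.3,fy=3.3,interpolation=cv2.INTER_CUBIC))
E
```

```text
clock: 5.2
eef_pos: [544.7, 215.4, 132.9]
tool_rot: [0.001, -0.661, 0.751, -0.0]
contact_force: [0.1, -0.9, 0.1]
grip_width: 8.8
t 5.2 p [544.7 215.4 132.9] ang -97.32 tilt 0.07 F [ 0.1 -0.9  0.1] w 8.8
```

View pics/scene2.png

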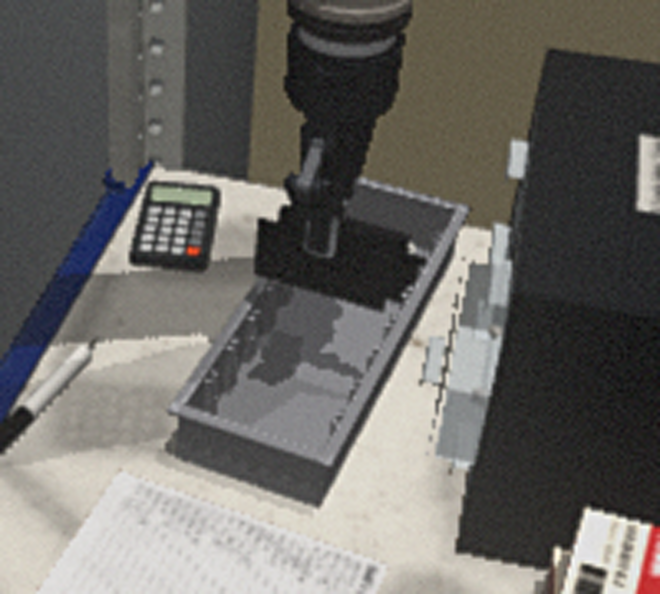

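```bash
python3 - <<'E'
from h import *
plan((546,20,160,-97.35),(672,-45,160,-97.35),(672,-45,44,-97.35))
E
```

```text
t 5.25 p [545.5 215.8 134.3] ang -97.32 tilt 0.2 F [ 0.6 -0.1  0.6] w 8.8
(546, 20, 160, -97.35) [ 0.194  -0.0255 -0.026 ] 0.03
(672, -45, 160, -97.35) [ 0.2425 -0.1588 -0.0257] 0.03
(672, -45, 44, -97.35) [ 0.2427 -0.1584  0.0903] 0.03
```

```bash
python3 -m inch '[[0.01,-0.001,-0.02,0],[0.04,-0.005,-0.026,0],[0.08,-0.01,-0.026,0],[0.125,-0.016,-0.026,0],[0.17,-0.022,-0.026,0],[0.2,-0.045,-0.026,0],[0.22,-0.08,-0.026,0],[0.235,-0.12,-0.026,0],[0.2425,-0.15,-0.026,0],[0.2425,-0.1588,-0.026,0]]' && python3 -m inch '[[0,0,0.02,0],[0,0,0.05,0],[0,0,0.075,0],[0,0,0.095,0],[0,0,0.105,0],[0,0,0.109,0],[0,0,0.112,0],[0,0,0.115,0],[0,0,0.116,0],[0,0,0.116,0]]' && python3 - <<'E'
from h import *
plan((672,-45,43,-97.35))
E
```

```text
clock: 6.25
eef_pos: [673.4, -48.5, 157.0]
tool_rot: [0.0, -0.659, 0.752, -0.001]
contact_force: [-0.1, -0.4, 0.0]
grip_width: 9.0
clock: 7.25
eef_pos: [671.6, -45.5, 42.5]
tool_rot: [0.001, -0.661, 0.751, -0.001]
contact_force: [-0.2, 0.6, 3.9]
grip_width: 8.6
t 7.25 p [671.6 -45.5  42.5] ang -97.32 tilt 0.09 F [-0.2  0.6  3.9] w 8.6
(672, -45, 43, -97.35) [-0.0005 -0.0003 -0.0005] 0.03
```

```bash
python3 -m inch '[[0,0,0,0],[0,0,0,0],[0,0,0,0],[0,0,0,0],[0,0,0,0],[0,0,0,0],[0,0,-0.005,0],[0,0,-0.008,0],[0,0,-0.01,0],[0,0,-0.012,0]]' 0.4 && python3 - <<'E'
from h import *
plan()
for n in("scene","top"):
    p,d=bot.grab_frame(n); 
    a,b,c,e={"top":(200,50,360,170),"scene":(230,150,390,270)}[n]; cv2.imwrite(f"pics/{n}3.png",cv2.resize(p[b:e,a:c,::-1],None,fx=4.5,fy=4.5,interpolation=cv2.INTER_CUBIC))
E
```

```text
clock: 8.25
eef_pos: [671.1, -45.6, 53.7]
tool_rot: [0.0, -0.661, 0.751, -0.0]
contact_force: [-1.2, -0.4, -0.1]
grip_width: 51.4
t 8.25 p [671.1 -45.6  53.7] ang -97.31 tilt 0.02 F [-1.2 -0.4 -0.1] w 51.4
```

View pics/scene3.png

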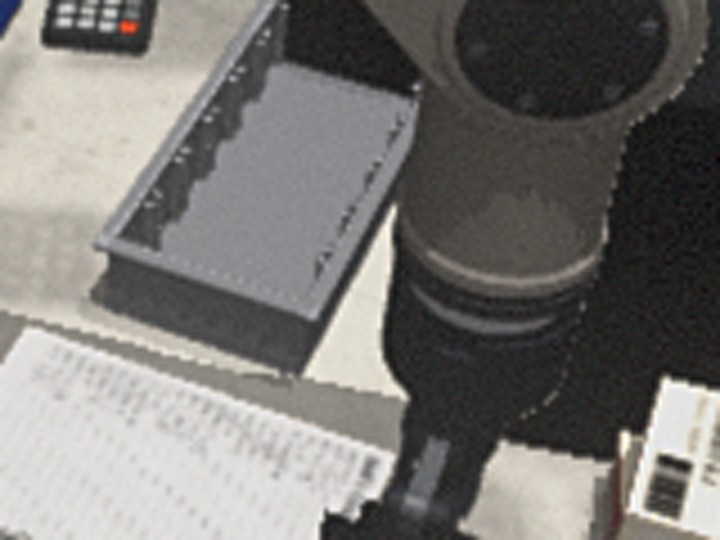

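View pics/top3.png

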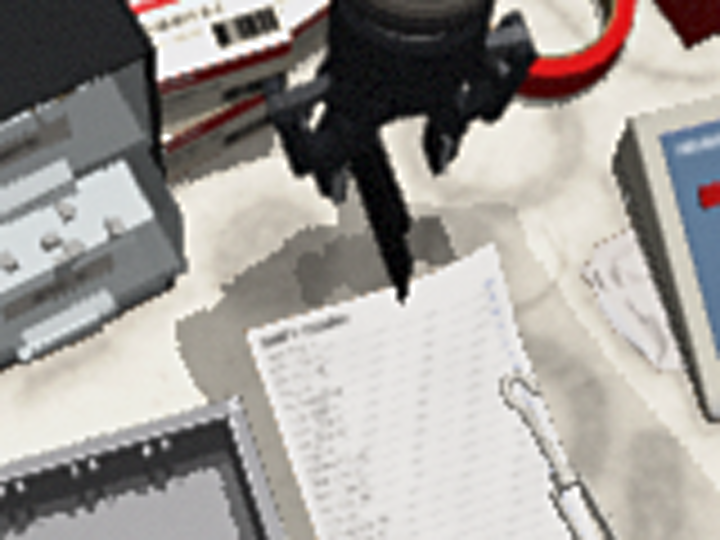

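```bash
python3 -m inch '[[-0.008,0,0,0],[-0.016,0,0,0],[-0.022,0,0,0],[-0.028,0,0,0],[-0.033,0,0,0],[-0.036,0,0,0],[-0.036,0,-0.01,0],[-0.036,0,-0.04,0],[-0.036,0,-0.08,0],[-0.036,0,-0.12,0]]' && python3 - <<'E'
from h import *
plan()
for n in("scene","top"):
    p,d=bot.grab_frame(n); 
    a,b,c,e={"top":(200,50,360,170),"scene":(230,150,390,270)}[n]; cv2.imwrite(f"pics/{n}4.png",cv2.resize(p[b:e,a:c,::-1],None,fx=4.5,fy=4.5,interpolation=cv2.INTER_CUBIC))
E
```

```text
clock: 9.35
eef_pos: [675.2, -10.5, 175.0]
tool_rot: [-0.0, -0.66, 0.751, 0.0]
contact_force: [0.5, 0.2, -0.2]
grip_width: 51.1
t 9.35 p [675.2 -10.5 175. ] ang -97.35 tilt 0.03 F [ 0.5  0.2 -0.2] w 51.1
```

View pics/scene4.png

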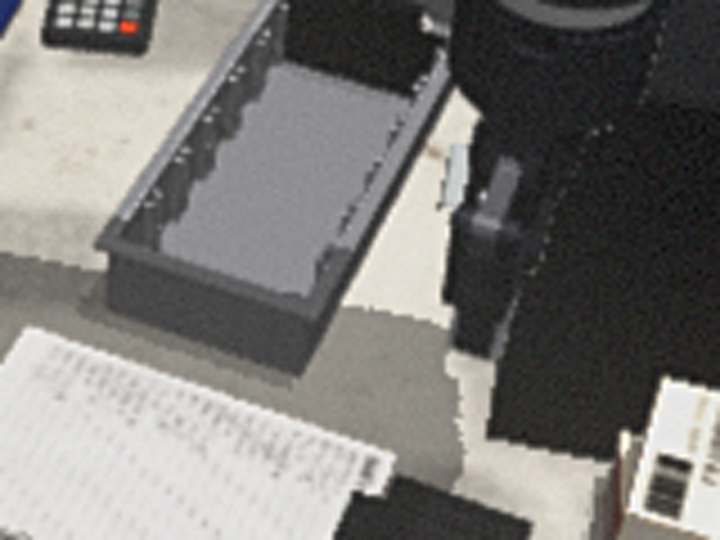

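View pics/top4.png

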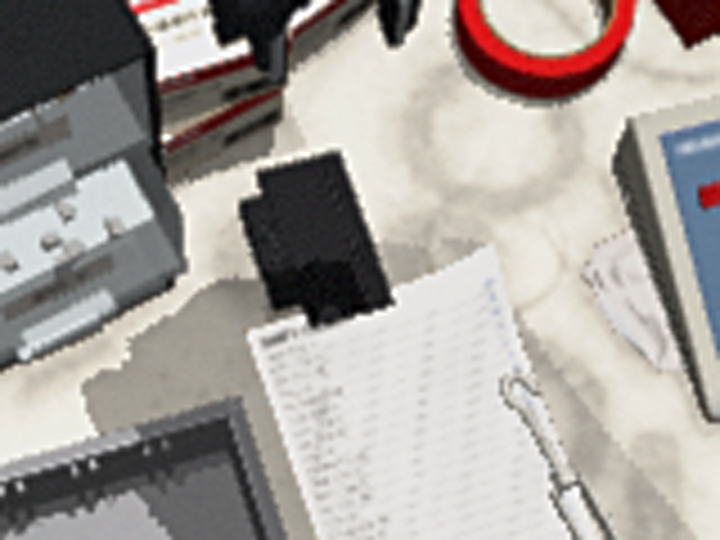

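The divider lies flat and clear of the tray. Next is the turnbuckle.

```bash
python3 - <<'E'
from h import *
plan((447,-73,120,-88),(447,-73,15,-88))
E
```

```text
t 9.45 p [679.6 -10.1 181. ] ang -97.37 tilt 0.68 F [ 0.6 -0.7 -0.2] w 51.3
(447, -73, 120, -88) [0.0924 0.2233 0.0583] -9.37
(447, -73, 15, -88) [0.0926 0.2245 0.1632] -9.37
```

```bash
python3 -m inch '[[0.005,0.015,0,0],[0.02,0.045,0,-2],[0.035,0.08,0,-4],[0.05,0.115,0.01,-6],[0.062,0.15,0.02,-8],[0.075,0.18,0.035,-9.4],[0.083,0.2,0.045,-9.4],[0.09,0.215,0.052,-9.4],[0.092,0.22,0.055,-9.4],[0.092,0.22,0.055,-9.4]]' && python3 - <<'E'
from h import *
for n in("scene","top"):
    p,d=bot.grab_frame(n); 
    a,b,c,e={"top":(270,100,390,220),"scene":(150,220,310,310)}[n]; cv2.imwrite(f"pics/{n}5.png",cv2.resize(p[b:e,a:c,::-1],None,fx=5,fy=5,interpolation=cv2.INTER_CUBIC))
plan((447,-73,60,-88),(447,-73,2,-88))
E
```

```text
clock: 10.45
eef_pos: [445.3, -73.5, 118.4]
tool_rot: [0.0, 0.72, -0.694, 0.0]
contact_force: [-0.1, 0.7, 1.1]
grip_width: 51.4
t 10.55 p [447.  -72.9 118.9] ang -87.91 tilt 0.1 F [-0.1 -0.3  0.7] w 51.1
(447, -73, 60, -88) [0.0001 0.0001 0.0589] 0.09
(447, -73, 2, -88) [1.000e-04 2.000e-04 1.169e-01] 0.09
```

View pics/scene5.png

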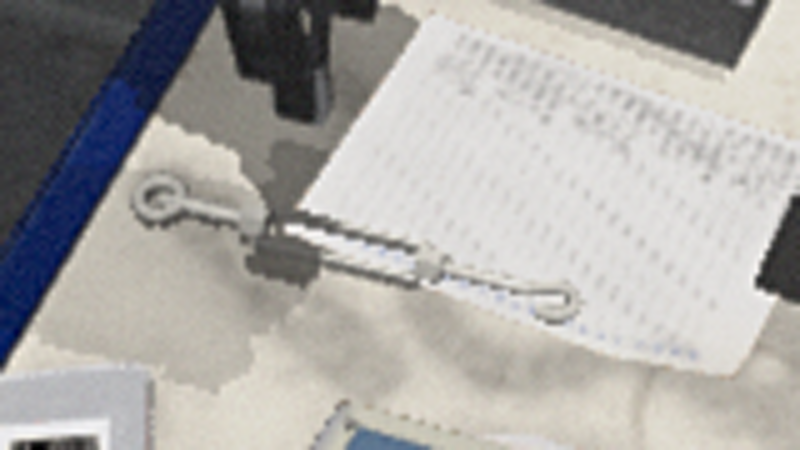

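View pics/top5.png

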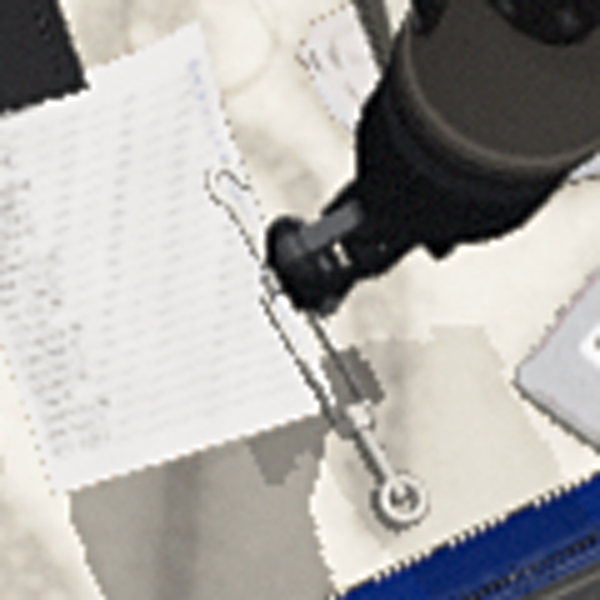

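```bash
python3 -m inch '[[0,0,0.02,0],[0,0,0.05,0],[0,0,0.08,0],[0,0,0.095,0],[0,0,0.105,0],[0,0,0.11,0],[0,0,0.114,0],[0,0,0.1165,0],[0,0,0.1165,0],[0,0,0.1165,0]]' && python3 -m inch '[[0,0,0,0],[0,0,0,0],[0,0,0,0],[0,0,0,0],[0,0,0,0],[0,0,0,0],[0,0,0,0],[0,0,0,0],[0,0,0,0],[0,0,0,0]]' 1 && python3 -c "
from h import *
plan((447,-73,2,-88))"
```

```text
clock: 11.55
eef_pos: [446.0, -73.2, 2.3]
tool_rot: [-0.0, 0.72, -0.694, 0.0]
contact_force: [-0.2, -0.3, 0.8]
grip_width: 51.1
clock: 12.55
eef_pos: [445.8, -73.2, 2.3]
tool_rot: [-0.0, 0.72, -0.694, 0.0]
contact_force: [-1.9, -0.3, 6.1]
grip_width: 19.2
t 12.55 p [445.8 -73.2   2.3] ang -87.93 tilt 0.03 F [-1.9 -0.3  6.1] w 19.2
(447, -73, 2, -88) [-0.0002 -0.0012  0.0003] 0.07
```

```bash
python3 -m inch '[[0,0,-0.001,0],[0,0,-0.003,0],[0,0,-0.005,0],[0,0,-0.008,0],[0,0,-0.012,0],[0,0,-0.016,0],[0,0,-0.02,0],[0,0,-0.025,0],[0,0,-0.03,0],[0,0,-0.03,0]]' && python3 - <<'E'
from h import *
for n in("scene","top"):
    p,d=bot.grab_frame(n); 
    a,b,c,e={"top":(270,100,390,220),"scene":(150,220,310,310)}[n]; cv2.imwrite(f"pics/{n}6.png",cv2.resize(p[b:e,a:c,::-1],None,fx=5,fy=5,interpolation=cv2.INTER_CUBIC))
plan()
E
```

```text
clock: 13.55
eef_pos: [446.2, -73.2, 32.5]
tool_rot: [-0.0, 0.72, -0.694, 0.001]
contact_force: [-0.6, 0.3, -1.1]
grip_width: 20.2
t 13.65 p [445.7 -73.2  32. ] ang -87.92 tilt 0.02 F [-0.4 -0.1  0.1] w 19.6
```

View pics/scene6.png

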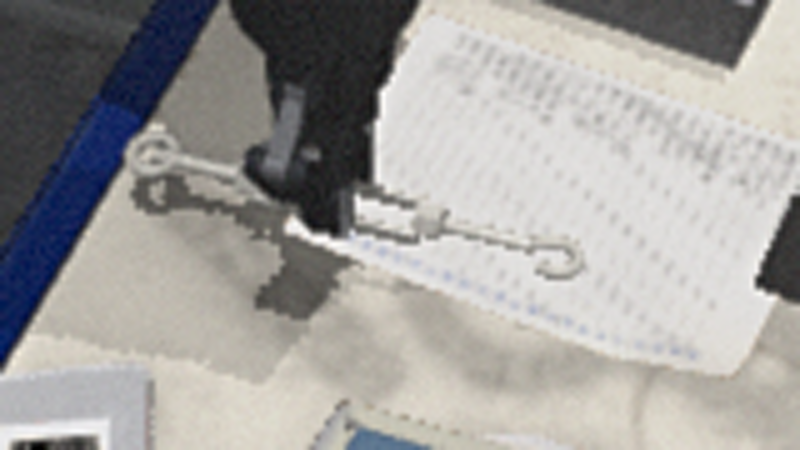

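View pics/top6.png

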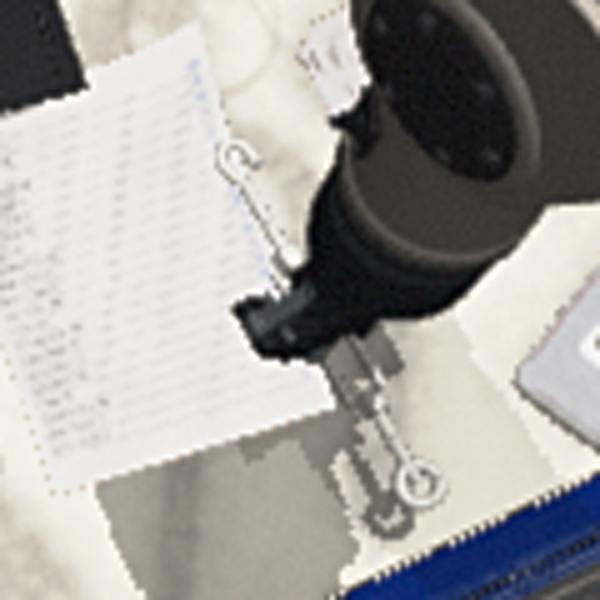

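The turnbuckle is off the worktop. I'll check that it's level and where its ends are.

```bash
cat > tb.py <<'E'
from h import *
for n in("scene","top"):
    p,d=bot.grab_frame(n); P=cloud(n,d); x,y,z=[P[...,i] for i in range(3)]
    k=(d>0)&(z>22)&(z<60)&(y>-105)&(y<-45)&((x>335)&(x<415)|(x>475)&(x<570)); q=P[k]
    for a in range(335,570,15):
        s=q[(q[:,0]>=a)&(q[:,0]<a+15)]
        if len(s)>3: print(n,a,len(s),np.median(s,0).round(1))
    print(q[:,0].min(),q[:,0].max())
plan((544,210.3,150,-7.35))
E
python3 tb.py
```

```text
scene 350 52 [357.7 -77.6  37.5]
scene 365 39 [369.8 -77.9  37.4]
scene 380 23 [388.4 -77.2  37.2]
scene 395 24 [402.5 -80.2  37.9]
scene 410 8 [412.4 -84.6  33.7]
scene 470 35 [480.7 -77.4  37. ]
scene 485 41 [491.2 -75.4  38.9]
scene 500 24 [507.9 -73.3  37.7]
scene 515 24 [522.8 -72.8  38. ]
scene 530 40 [538.8 -71.4  37. ]
scene 545 30 [549.5 -76.   37.8]
348.7275927914501 554.2032011952405
top 350 43 [358.4 -73.8  38.6]
top 365 40 [370.1 -73.7  39. ]
top 380 18 [387.5 -72.7  38.9]
top 395 32 [404.1 -71.9  40.4]
top 410 18 [412.4 -69.8  39.6]
top 470 20 [482.3 -64.7  38. ]
top 485 29 [490.9 -68.5  40.5]
top 500 17 [506.7 -69.6  38.5]
top 515 17 [522.4 -68.6  38.5]
top 530 25 [538.7 -67.3  38.5]
top 545 23 [550.3 -70.   37.8]
350.8122117088916 555.9716737893623
t 13.75 p [445.5 -73.1  31.7] ang -87.91 tilt 0.01 F [-0.1 -0.5 -1.3] w 19.7
(544, 210.3, 150, -7.35) [-0.2796 -0.1087 -0.1183] -80.56
```

```bash
python3 -m inch '[[0,0,-0.015,0],[-0.003,0,-0.04,0],[-0.01,-0.003,-0.065,-2],[-0.022,-0.008,-0.088,-5],[-0.038,-0.014,-0.105,-9],[-0.057,-0.022,-0.115,-14],[-0.077,-0.03,-0.118,-19],[-0.097,-0.038,-0.118,-24],[-0.117,-0.046,-0.118,-29],[-0.137,-0.054,-0.118,-34]]' && python3 -c "
from h import *
plan((543.8,208.8,150,-7.35))"
```

```text
clock: 14.75
eef_pos: [494.5, 66.5, 149.5]
tool_rot: [0.0, 0.892, -0.452, -0.0]
contact_force: [0.5, 0.1, -1.5]
grip_width: 19.6
t 14.75 p [494.5  66.5 149.5] ang -53.71 tilt 0.03 F [ 0.5  0.1 -1.5] w 19.6
(543.8, 208.8, 150, -7.35) [-0.0855 -0.1239 -0.0005] -46.36
```

```bash
python3 -m inch '[[-0.012,-0.017,0,-6],[-0.024,-0.034,0,-12],[-0.036,-0.051,0,-18],[-0.048,-0.068,0,-24],[-0.059,-0.084,0,-30],[-0.068,-0.098,0,-36],[-0.076,-0.11,0,-41],[-0.082,-0.119,0,-44.5],[-0.085,-0.1232,0,-46.3],[-0.0855,-0.124,0,-46.3]]' && python3 - <<'E'
from h import *
for n in("scene","top"):
    p,d=bot.grab_frame(n); 
    a,b,c,e={"top":(100,110,300,240),"scene":(230,110,380,240)}[n]; cv2.imwrite(f"pics/{n}7.png",cv2.resize(p[b:e,a:c,::-1],None,fx=4,fy=4,interpolation=cv2.INTER_CUBIC))
plan((543.8,208.8,60,-7.35),(543.8,208.8,7,-7.35))
E
```

```text
clock: 15.75
eef_pos: [544.2, 208.3, 149.4]
tool_rot: [-0.0, 0.998, -0.066, -0.0]
contact_force: [-0.7, -0.8, -0.5]
grip_width: 19.5
t 15.85 p [544.2 207.4 149.5] ang -7.7 tilt 0.05 F [-0.1 -0.5 -1.1] w 19.7
(543.8, 208.8, 60, -7.35) [-0.0005 -0.0014  0.0895] -0.35
(543.8, 208.8, 7, -7.35) [-0.0005 -0.0015  0.1425] -0.35
```

View pics/scene7.png

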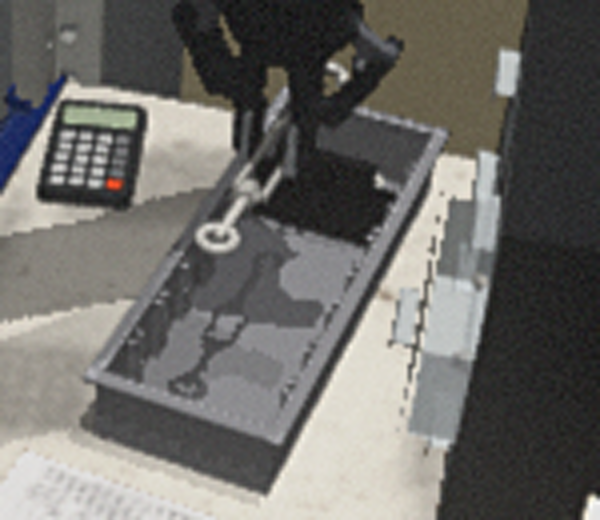

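View pics/top7.png

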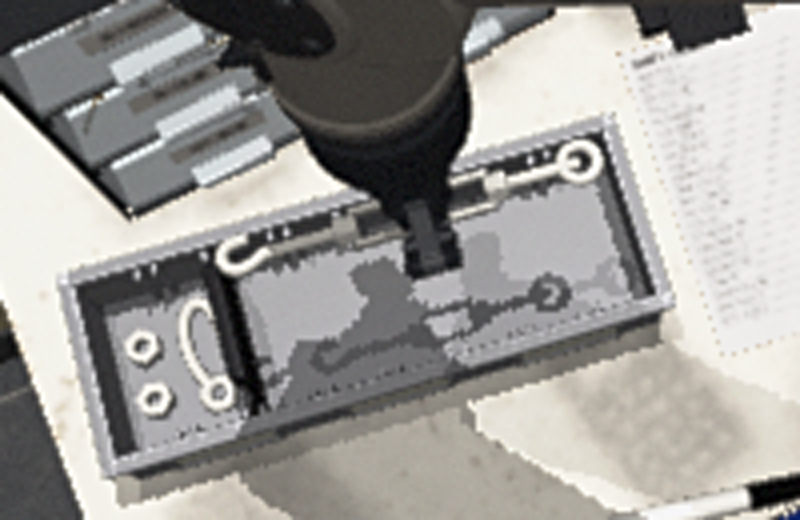

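Aligned: hook end by the remaining divider, eye end near the right wall, both clear. I'll lower it in stages.

```bash
python3 -m inch '[[0,-0.001,0.012,0],[0,-0.001,0.03,0],[0,-0.001,0.05,0],[0,-0.001,0.07,0],[0,-0.001,0.088,0],[0,-0.001,0.102,0],[0,-0.001,0.112,0],[0,-0.001,0.12,0],[0,-0.001,0.125,0],[0,-0.001,0.125,0]]' && python3 - <<'E'
from h import *
plan((543.8,208.8,6.3,-7.35))
p,d=bot.grab_frame("scene"); cv2.imwrite(f"pics/scene8.png",cv2.resize(p[110:240,230:380,::-1],None,fx=4,fy=4,interpolation=cv2.INTER_CUBIC))
E
```

```text
clock: 16.85
eef_pos: [544.4, 208.8, 24.4]
tool_rot: [0.0, 0.998, -0.066, -0.0]
contact_force: [0.3, 0.5, -1.3]
grip_width: 19.5
t 16.85 p [544.4 208.8  24.4] ang -7.61 tilt 0.03 F [ 0.3  0.5 -1.3] w 19.5
(543.8, 208.8, 6.3, -7.35) [-0.0006  0.0001  0.0181] -0.26
```

View pics/scene8.png

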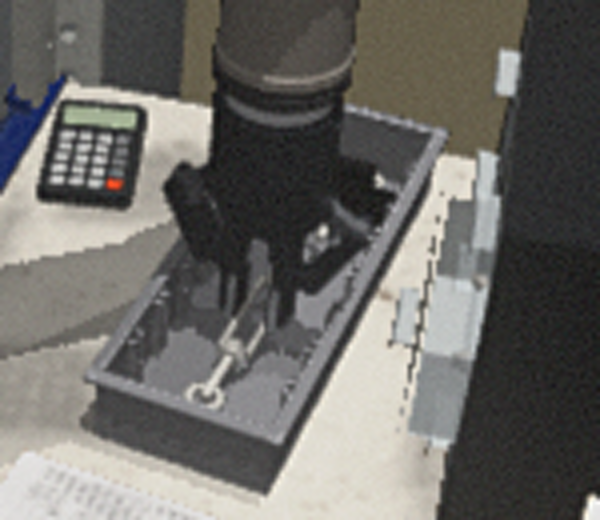

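```bash
python3 -m inch '[[0,0,0.003,0],[0,0,0.006,0],[0,0,0.009,0],[0,0,0.011,0],[0,0,0.013,0],[0,0,0.0145,0],[0,0,0.0155,0],[0,0,0.0155,0],[0,0,0.0155,0],[0,0,0.0155,0]]' && python3 - <<'E'
from h import *
plan((543.8,208.8,6.3,-7.35))
E
```

```text
clock: 17.9
eef_pos: [544.7, 208.9, 9.4]
tool_rot: [-0.0, 0.998, -0.066, 0.0]
contact_force: [-0.8, 0.1, -1.0]
grip_width: 19.7
t 17.9 p [544.7 208.9   9.4] ang -7.61 tilt 0.01 F [-0.8  0.1 -1. ] w 19.7
(543.8, 208.8, 6.3, -7.35) [-0.0008  0.0002  0.0031] -0.26
```

```bash
python3 -m inch '[[0,0,0.0005,0],[0,0,0.001,0],[0,0,0.0015,0],[0,0,0.002,0],[0,0,0.0025,0],[0,0,0.003,0],[0,0,0.003,0],[0,0,0.003,0],[0,0,0.003,0],[0,0,0.003,0]]' && python3 - <<'E'
from h import *
plan((543.8,208.8,6.3,-7.35))
E
```

```text
clock: 18.9
eef_pos: [544.6, 208.9, 6.4]
tool_rot: [0.0, 0.998, -0.066, 0.0]
contact_force: [-1.8, -0.8, 3.4]
grip_width: 19.8
t 18.9 p [544.6 208.9   6.4] ang -7.61 tilt 0.01 F [-1.8 -0.8  3.4] w 19.8
(543.8, 208.8, 6.3, -7.35) [-0.0007  0.0002  0.0001] -0.26
```

Contact at the expected height. I'll release with a partial opening to stay clear of the ribs, then lift.

```bash
python3 -m inch '[[0,0,0,0],[0,0,0,0],[0,0,0,0],[0,0,0,0],[0,0,0,0],[0,0,0,0],[0,0,0,0],[0,0,-0.003,0],[0,0,-0.006,0],[0,0,-0.01,0]]' 0.55 && python3 -c "
from h import *
plan()" && python3 -m inch '[[0,0,-0.005,0],[0,0,-0.015,0],[0,0,-0.03,0],[0,0,-0.05,0],[0,0,-0.08,0],[0,0,-0.11,0],[0,0,-0.14,0],[0,0.03,-0.17,0],[0,0.07,-0.19,0],[0,0.11,-0.2,0]]' && python3 -m inch '[[0,0.04,0,0],[0,0.085,0,0],[0,0.13,0,0],[0,0.175,0,0],[0,0.22,0,0],[0,0.26,0,0],[0,0.29,0,0],[0,0.31,0,0],[0,0.31,0,0],[0,0.31,0,0]]' && python3 - <<'E'
from h import *
plan()
for n in("scene","top"):
    p,d=bot.grab_frame(n); cv2.imwrite(f"pics/{n}9f.png",p[:,:,::-1]); np.save(f"pics/{n}9_d.npy",d)
    a,b,c,e={"top":(100,80,300,240),"scene":(230,110,380,280)}[n]; cv2.imwrite(f"pics/{n}9.png",cv2.resize(p[b:e,a:c,::-1],None,fx=3.5,fy=3.5,interpolation=cv2.INTER_CUBIC))
E
```

```text
clock: 19.9
eef_pos: [544.6, 208.9, 16.6]
tool_rot: [-0.0, 0.998, -0.066, -0.0]
contact_force: [-0.8, -0.7, 0.2]
grip_width: 38.4
t 19.9 p [544.6 208.9  16.6] ang -7.61 tilt 0.0 F [-0.8 -0.7  0.2] w 38.4
clock: 20.9
eef_pos: [530.6, 99.8, 219.7]
tool_rot: [-0.001, 0.998, -0.065, 0.002]
contact_force: [-0.2, 0.1, 0.1]
grip_width: 38.4
clock: 21.9
eef_pos: [489.1, -206.8, 217.1]
tool_rot: [-0.0, 0.998, -0.066, 0.0]
contact_force: [-1.0, -0.5, 0.5]
grip_width: 38.4
t 21.9 p [ 489.1 -206.8  217.1] ang -7.62 tilt 0.05 F [-1.  -0.5  0.5] w 38.4
```

View pics/scene9.png

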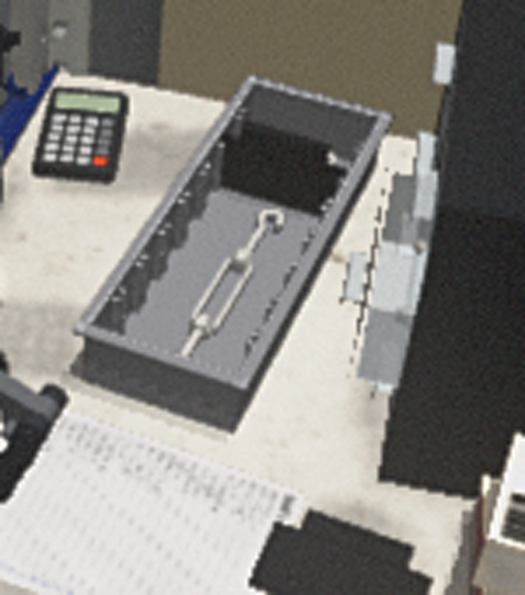

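View pics/top9.png

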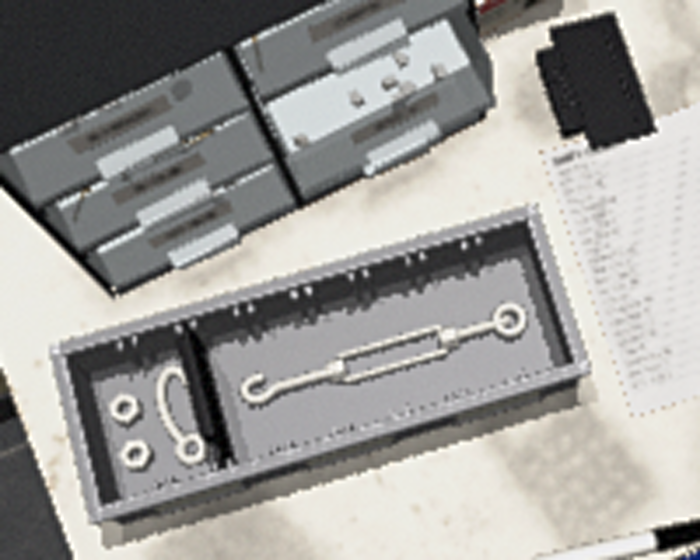

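It's in place. I'll run one numeric check of the turnbuckle, the dividers and the marker, then hand in.

```bash
python3 - <<'E'
from h import *
import numpy as np
d=np.load("pics/top9_d.npy"); P=cloud("top",d); a=np.radians(82.65); c=np.array([550.6,256.6])
Y=np.array([np.cos(a),np.sin(a)]); X=np.array([Y[1],-Y[0]])
tx=(P[...,:2]-c)@X; ty=(P[...,:2]-c)@Y; z=P[...,2]; ok=d>0
g=cv2.cvtColor(cv2.imread("pics/top9f.png"),cv2.COLOR_BGR2GRAY)
k=ok&(g>195)&(abs(tx)<44)&(ty>-155)&(ty<72)&(z<35); print("tb y",ty[k].min(),ty[k].max(),"x",tx[k].mean(),"z ends",np.median(z[k&(ty<-110)]),np.median(z[k&(ty>20)]))
k=ok&(z>62)&(z<76)&(abs(tx)<50)&(abs(ty)<120); print("div",tx[k].mean(),ty[k].mean(),z[k].mean(),k.sum())
k=ok&(P[...,0]>600)&(P[...,0]<740)&(P[...,1]>-70)&(P[...,1]<60)&(g<70)&(z<60); print("loose div",P[k].mean(0),np.percentile(z[k],[2,98]))
p0=cv2.imread("pics/top0.png").astype(int);p9=cv2.imread("pics/top9f.png").astype(int); print("marker diff",abs(p0-p9)[225:250,240:312].max(2).mean(), abs(p0-p9)[150:220,115:160].max(2).mean())
E
```

```text
tb y -141.98375229183776 60.59883790795778 x 1.9098499649455702 z ends 14.066128171523872 14.423790326967982
div -1.8960884011199033 79.11744569823523 71.17125867775113 158
loose div [675.41589828  -6.38938501   6.63337745] [ 2.02645925 13.02825345]
marker diff 7.947777777777778 7.17047619047619
```

```bash
python3 -c "
from station import bot
print(bot.close_job())"
```

```text
the job is handed in; nothing more can be done
None
```

The divider from between the two empty compartments is out and lying flat on the worktop, and the turnbuckle lies flat on the floor of the long compartment. I handed the job in at about 22 s on the robot's clock; no verdict was reported.

**How it went:** I pulled the divider straight up out of its grooves, stood it on the clear worktop and tipped it over with one finger. I then gripped the turnbuckle across its frame, turned it to line up with the tray and lowered it to floor contact at about 4 N. I opened the gripper only part way to clear the ribs, then backed off.

**Last checks** (camera depth, so good to a few millimetres):

| Item | Measured | Result |
|---|---|---|
| Turnbuckle | spans tray y -142 to 61 mm (middle about -41), x about 2 mm, both ends at the same height within 0.4 mm | as required |
| Removed divider | flat near (675, -6) mm, top surface 2–13 mm above the worktop | as required |
| Other divider | tray y about 79 mm, top at 71 mm (unchanged) | still fully down |
| Hook, nuts and marker | no change beyond image noise | not moved |

No check failed. Two small disagreements came up:
- **Cameras:** the two views differed by 2–4 mm, so I used averages.
- **Grip width:** the gripper read about 19–20 mm on the 22 mm turnbuckle frame, but the grip held level.

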